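# Unpack the tube transport cradle into the sized rests

### The job

First lift the retaining bar out of the cradle's two brackets and lay it flat in its grey tray, grip upward, with all three tubes still in the cradle. Then move each sample tube from the cradle to the rest made for its length, lying level in the rest's notches between the end walls. Leave everything released and at rest.

Things in the scene. Friction and masses are not known exactly. Their poses are not given: they have to be found in the camera images.
- cradle: Fixed white cradle, base 110 (x) by 264 (y) mm, 6 thick; origin under its centre, on the bench. Three lanes along x at y = -70, 0, 70: each has V-notched ribs at x = -24 and 24 (6 thick, 37 wide, 35 high, 42 mm gap between) carrying a tube, axis 31 above the bench. Grey brackets at y = -120 and 120 hold the bar, open upward: saddle 41.5 above the bench, cheeks 26 apart, 13 higher.
- bar: Aluminium retaining bar 256 mm long (y), 18 wide (x), 12 high, about 150 g, with a black grip block on top at mid-length, 14 wide (x), 60 long (y), reaching 46 mm above the bar's underside. Origin: centre of the underside; z up. It starts loose in the cradle's brackets, across the middles of the three tubes, 2 mm above them.
- bar_tray: Shallow grey tray fixed to the bench, for the bar: outside 292 (y) by 56 (x) mm, inside 282 by 46, floor 4 mm above the bench, rim 14 mm above the bench. Origin under its centre, on the bench.
- tube_short: The short capped sample tube: amber, red cap at its +x end, white label; 90 mm long over the cap, 16 mm in diameter, about 17 g. Origin: mid-length on its axis; x runs along it (it may be rolled about x). It starts lying in any one of the cradle's three lanes.
- tube_medium: The medium capped sample tube: amber, red cap at its +x end, white label; 115 mm long over the cap, 16 mm in diameter, about 22 g. Origin: mid-length on its axis; x runs along it (it may be rolled about x). It starts lying in any one of the cradle's three lanes.
- tube_long: The long capped sample tube: amber, red cap at its +x end, white label; 140 mm long over the cap, 16 mm in diameter, about 27 g. Origin: mid-length on its axis; x runs along it (it may be rolled about x). It starts lying in any one of the cradle's three lanes.
- rest_short: Fixed white rest for the short tube: base 50 mm wide, 6 thick, open at the sides; V-notched ribs at x = -24 and 24 as in the cradle (35 high, 42 mm gap between), seated tube axis 31 above the bench; end walls 42 high, 106 apart inside, 118 over all. Origin under its centre, on the bench; x along the rest. The tube may lie either way round.
- rest_medium: Fixed white rest for the medium tube: base 50 mm wide, 6 thick, open at the sides; V-notched ribs at x = -24 and 24 as in the cradle (35 high, 42 mm gap between), seated tube axis 31 above the bench; end walls 42 high, 131 apart inside, 143 over all. Origin under its centre, on the bench; x along the rest. The tube may lie either way round.
- rest_long: Fixed white rest for the long tube: base 50 mm wide, 6 thick, open at the sides; V-notched ribs at x = -24 and 24 as in the cradle (35 high, 42 mm gap between), seated tube axis 31 above the bench; end walls 42 high, 156 apart inside, 168 over all. Origin under its centre, on the bench; x along the rest. The tube may lie either way round.
There are look-alikes about, which are no part of the job. Leave any green look-alike of the tube_short alone.

How it is judged:
By the outcome, as a careful person would: the job done as asked, in the order asked, and still so for the second after the job is handed in, with the robot touching nothing.
It also fails if it takes over 112 s, if anything falls off the work surface, if the arm or the gripper's body presses on something with over 40 N, if the wrist force passes 120 N, or if a joint passes its speed limit or range.

### The arm

A 6-joint arm with a two-finger parallel gripper is mounted at the origin on the work surface. World frame = base frame: x ahead of the robot, y to its left, z up, the work surface at z = 0. Lengths are in m, angles in rad, forces in N, time in s.
With the tool pointing down it reaches from about 0.325 to 0.75 m from the base axis. Payload 7.6 kg.
Tool frame: the origin (TCP) lies midway between the tips of the shut fingers; the grasp point (between the pads) lies bot.pinch_z behind it (bot.pinch_z is the distance from the TCP to the grasp point, in m); z points along the fingers, y is the direction in which the jaws open and shut (so a half turn about z gives the same grasp; the last joint's range is limited). The gripper opens to 85 mm and grips with 20 to 120 N. Pads are 22 mm wide; open, the fingers measure 114 mm over their backs; the gripper's body (76 mm by 85 mm) begins 54 mm behind the grasp point. The pads swing forward as they close: fully open they stand 13 mm farther back than shut.
Start: joints at [1.25, 0.052, 1.401, -0, 1.689, -0.07], TCP at [0.13, 0.509, 0.231] pointing down, gripper open.
Joint ranges: [-2.9, 2.9], [-0.91, 2.17], [0.12, 2.37], [-1.06, 4.2], [0.26, 2.73], [-2.93, 2.93]. Speed limits (rad/s): [2.57, 2.57, 3.01, 3.14, 3.14, 3.14].

### API

Orientations are given as a 3x3 rotation matrix whose columns are the frame's x, y, z axes.
In Python, from workcell import bot, grab_frame, camera_model gives the robot as it stands.
- The arm moves only by the tool move_arm, never from a script. Its argument "increments" is a list of rows, each a list of 7 numbers: the turn, a rotation vector about the world's x, y, z in degrees, then the shift along the world's x, y, z in cm, then the finger opening in cm, from 0 to 8.54. In form: [[rx, ry, rz, tx, ty, tz, fingers], ...]. A call has 1 to 20 rows; each row shifts and turns the commanded pose from where the row before left it; what a row does not reach is not made up. A row lasts 1/8 s, in which the tool goes at most 62.5 mm and 10.7 degrees, less where a joint would pass 70% of its speed; a pose out of reach is approached as far as the arm can. A call is refused whole if a number of a shift passes 6.25 or a number of a turn 10.7, either way. A call with a gripper value outside its range is refused whole. The fingers move at their own pace and stop on an object; "newtons" is the grip in N (left out, the last holds). Time passes only in rows, so rows that do not move let the fingers close. It gives the time, the measured TCP pose, the force and the opening at its end, in the units of the state.
- bot.sense(): the state, without advancing time (a new reading comes with each control period).
- grab_frame(name): name is "side" or "top"; returns (picture, depth): 400x640x3 uint8, red, green, blue; 400x640 float32, m along the optical axis (not along the pixel's ray), 0 where there is no reading.
- camera_model(name): a dict with "intrinsics" (3x3 intrinsics, pixels), "world_from_camera" (4x4, takes a point from camera to world coordinates). Camera axes: x right, y down, z forward; pixel columns grow to the right and rows downward; lengths in m; the calibration is good to about 2 mm. A picture is of the moment at which its call begins. camera_model takes no time and is no camera call.
- bot.job_done(): hands the job in, once; it reports no verdict.
The state is a dict: "t": time; "joint_pos": joint angles; "joint_velocities": joint speeds; "joint_efforts": joint torques, N m; "tcp_pos": TCP position; "eef_rot": TCP orientation; "force": force on the tool from outside, world axes, zero at the start; "wrist_torque": the same for the moment, N m; "width": opening from 0.0 (shut) to 1.0 (fully open).
Only numpy, scipy, OpenCV 4.12 (cv2) and the standard library are available. Lean on these libraries where they do the work, as an engineer would, in place of code of your own. Each camera call takes 0.05 s, during which the arm holds its last target. There are 200 camera calls.

## Working session

There is one attempt and no reset: what is moved stays moved. The work goes in short steps, Python scripts to look and compute and a tool call to move; the robot and the scene stay as the last step left them, time stands still between calls to the robot, and variables do not carry over. Pictures are saved under pics/ and viewed, about 12 in all and at most 16, crops included, and the job is handed in when it is done.

Besides the shell and the picture viewer there is one more tool, called after "Request:" as a command line: name --pt "numbers of a row" for each row, then --argument value for the rest. move_arm: Moves the arm, as the interface text tells. Its arguments: {"type":"object","properties":{"increments":{"type":"array","items":{"type":"array","items":{"type":"number"}}},"newtons":{"type":"number"}},"required":["increments"]}

```bash
mkdir -p pics; ls; python3 - <<'E'
from workcell import bot, grab_frame, camera_model
import cv2, numpy as np
for n in ("top","side"):
    p,d=grab_frame(n); cv2.imwrite(f"pics/{n}0.png",p[:,:,::-1]); np.save(f"pics/{n}0.npy",d); np.save(f"pics/{n}0c.npy",p)
    m=camera_model(n); print(n,np.round(m["intrinsics"],1).tolist(),np.round(m["world_from_camera"],3).tolist())
s=bot.sense(); print(s, bot.pinch_z)
E
```

```text
pics
top [[396.6, 0.0, 317.5], [0.0, 396.6, 209.0], [0.0, 0.0, 1.0]] [[0.017, -0.988, 0.157, 0.418], [-0.999, -0.013, 0.03, -0.01], [-0.027, -0.157, -0.987, 0.869], [0.0, 0.0, 0.0, 1.0]]
side [[388.8, 0.0, 317.3], [0.0, 388.8, 199.3], [0.0, 0.0, 1.0]] [[-0.935, -0.195, 0.295, 0.244], [-0.353, 0.564, -0.746, 0.796], [-0.021, -0.802, -0.596, 0.703], [0.0, 0.0, 0.0, 1.0]]
{'t': 0.1, 'joint_pos': array([ 1.24970416e+00,  5.27778114e-02,  1.40162637e+00,  9.07759103e-06,
        1.68858924e+00, -7.02714630e-02]), 'joint_velocities': array([-9.03636259e-06, -1.66542211e-03, -3.12225634e-03,  7.51810549e-04,
        1.32451777e-03,  1.55990944e-03]), 'joint_efforts': array([ 1.18523461e-03, -3.82588828e+01, -3.60980773e+01, -1.01585365e-04,
        4.82905802e-03,  5.34814671e-05]), 'tcp_pos': array([0.13018108, 0.50832904, 0.23055293]), 'eef_rot': array([[-9.68709289e-01,  2.48197723e-01, -4.50641575e-04],
       [ 2.48198109e-01,  9.68708387e-01, -1.32633420e-03],
       [ 1.07347144e-04, -1.39668065e-03, -9.99999019e-01]]), 'force': array([ 0.1774012 , -0.15570041, -0.25787141]), 'wrist_torque': array([-0.02233353, -0.02056703,  0.02947884]), 'width': 1.003206565788565} 0.0187
```

View pics/top0.png

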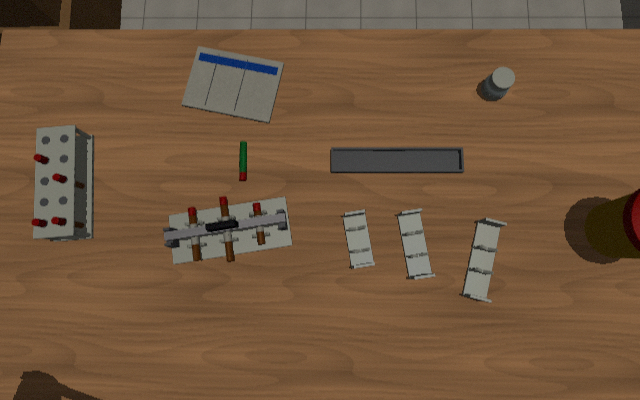

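View pics/side0.png

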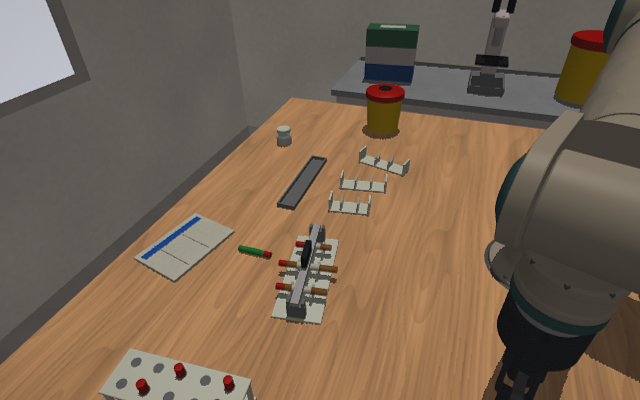

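Top view: the bar's black grip is at (222,226) over the cradle. The tubes lie in lanes at about (194,232), (228,228) and (259,223). The tray is at (397,160), and the rests at (358,239), (415,244) and (483,260). The look-alikes are the green tube at (243,161) and the red-capped vials in the rack at (60,185). In the side view the same items appear around (310,270), with the green tube at (255,250).

```bash
cat > h.py <<'E'
import numpy as np, cv2
from workcell import bot, grab_frame, camera_model
def cloud(n,d):
    m=camera_model(n);K=m["intrinsics"];T=m["world_from_camera"]
    v,u=np.mgrid[:d.shape[0],:d.shape[1]]
    P=np.stack([(u-K[0,2])/K[0,0]*d,(v-K[1,2])/K[1,1]*d,d],-1)
    W=P@T[:3,:3].T+T[:3,3]; W[d<=0]=np.nan
    return W
def rect(P):
    (c,s,a)=cv2.minAreaRect((P[:,:2]*1000).astype(np.float32))
    if s[0]<s[1]: s=s[::-1];a+=90
    return np.round(c,1),np.round(s,1),round((a+90)%180-90,1)
def masks(p):
    h=cv2.cvtColor(p,cv2.COLOR_RGB2HSV).astype(int);H,S,V=h[...,0],h[...,1],h[...,2]
    return dict(white=(S<60)&(V>110),red=((H<6)|(H>174))&(S>170)&(V>60),
      amber=(H>=6)&(H<16)&(S>150)&(V>40),dark=(V<45),grey=(S<60)&(V<=110))
E
cat > m.py <<'E'
from h import *
p=np.load("pics/top0c.npy");d=np.load("pics/top0.npy");W=cloud("top",d);M=masks(p)
def box(u0,u1,v0,v1):
    b=np.zeros(d.shape,bool);b[v0:v1,u0:u1]=1;return b
z=W[...,2]
print("bench z",np.nanmedian(z[300:380,200:500]),np.nanstd(z[300:380,200:500]))
def show(n,m):
    m=m&np.isfinite(z); q=W[m]
    if len(q)<4: print(n,len(q));return
    print(n,len(q),*rect(q),"z",np.round(np.percentile(q[:,2]*1000,[5,50,95]),1),"med",np.round(np.median(q[:,:2]*1000,0),1))
show("cradle base",box(160,300,190,270)&(z>.003)&(z<.011)&M["white"])
for n,b in dict(restA=box(335,380,200,275),restB=box(390,440,200,285),restC=box(455,512,210,308)).items():
    show(n,b&(z>.003)); show(n+" tops",b&(z>.037)); show(n+" base",b&(z>.003)&(z<.009))
show("tray",box(320,475,135,185)&(z>.002)); show("rim",box(320,475,135,185)&(z>.011))
show("bar top",box(155,300,190,270)&(z>.050)&(z<.058))
show("grip",box(155,300,190,270)&(z>.080))
for i,(a,b) in enumerate([(180,208),(213,240),(248,272)]):
    B=box(a,b,190,270)
    show(f"lane{i} tube",B&(M["amber"]|M["red"])&(z>.028)&(z<.045)); show(f"lane{i} red",B&M["red"]&(z>.025)&(z<.045))
show("green",box(232,255,135,187)&(z>.004))
cv2.imwrite("pics/crop.png",cv2.resize(p[185:275,150:310,::-1],None,fx=5,fy=5,interpolation=cv2.INTER_CUBIC))
E
python3 m.py
```

```text
bench z 0.00017221454226312716 0.0018029525860389724
cradle base 2897 [506.7 209.5] [263.5 109.2] -79.9 z [3.8 6.1 8.4] med [495.1 193.2]
restA 1336 [495.8 -71.3] [162.2  94.4] -0.7 z [ 3.6  6.4 41.5] med [491.6 -71.8]
restA tops 125 [489.7 -72.7] [117.8  42.1] 10.3 z [39.1 41.6 43.9] med [439.7 -72.7]
restA base 1021 [495.8 -71.3] [162.2  94.4] -0.7 z [3.5 5.9 8.1] med [489.6 -72.8]
restB 1649 [ 487.2 -195.7] [183.3 107. ] -0.8 z [ 3.6  6.5 41.2] med [ 480.9 -193. ]
restB tops 137 [ 481.4 -193.8] [143.1  44. ] 9.6 z [38.1 41.6 44.3] med [ 419.5 -193.8]
restB base 1313 [ 487.2 -195.7] [183.3 107. ] -0.8 z [3.5 6.  8.2] med [ 480.6 -193. ]
restC 2080 [ 451.6 -340. ] [206.9 118.2] -2.1 z [ 3.6  6.5 40.9] med [ 452.3 -335.5]
restC tops 147 [ 450.5 -336.2] [167.7  44.2] -13.9 z [38.8 42.1 44.5] med [ 522.1 -336. ]
restC base 1632 [ 451.6 -340. ] [206.9 118.2] -2.1 z [3.5 6.  8.3] med [ 449.1 -335.1]
tray 3567 [ 670.1 -159.6] [344.5 114.1] -89.4 z [ 2.2  4.6 14.9] med [ 669.7 -162.1]
rim 700 [ 668.  -157.8] [291.1  56.1] -89.4 z [11.4 13.9 16.3] med [ 658.7 -165.3]
bar top 924 [507.7 208.3] [256.1  38.1] -80.1 z [51.1 53.5 56.2] med [507.5 188.9]
grip 220 [509.  208.3] [59.7 14.2] -80.2 z [83.3 87.2 89.4] med [508.7 207.8]
lane0 tube 197 [494.4 277.7] [113.3  14.4] 9.5 z [34.  37.8 40.8] med [519.8 278.5]
lane0 red 49 [541.8 285.2] [16.4 13.8] 13.7 z [34.9 38.  40.1] med [542.2 285.4]
lane1 tube 257 [507.1 209.3] [139.7  15.4] 10.1 z [33.5 37.7 40.6] med [534.6 209.2]
lane1 red 49 [565.3 218.5] [15.5 13.4] 0.3 z [33.7 37.8 39.9] med [566.  218.2]
lane2 tube 154 [518.1 140. ] [87.2 13.9] 10.3 z [34.4 38.  40.6] med [537.  139.7]
lane2 red 48 [553.6 146.3] [14.9 13.7] 10.5 z [34.4 37.9 40.6] med [554.  145.8]
green 289 [667.8 191.1] [100.7  36. ] 11.1 z [ 8.2 14.2 18.2] med [659.8 184.7]
```

View pics/crop.png

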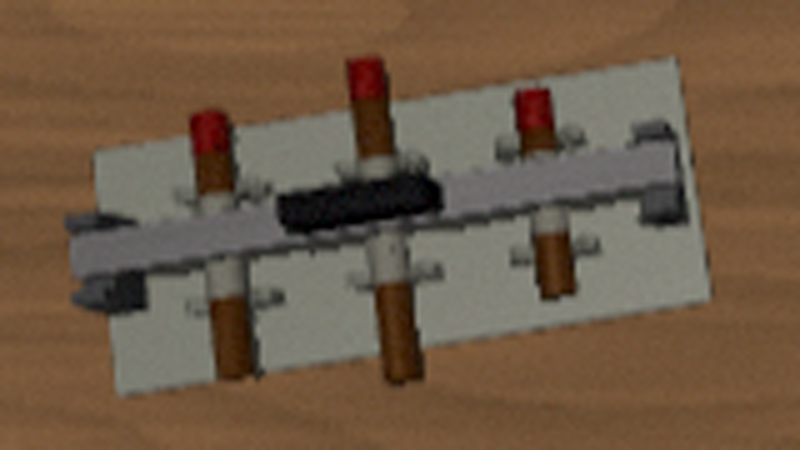

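The crop shows the medium tube in the left lane, the long tube in the middle and the short tube on the right. The black grip is at about (360,203) in the crop. Measured lengths (113, 140 and 87 mm) match the three tubes, and the rests measure 118, 143 and 168 mm, matching short, medium and long. The green tube at (243,161) and the rack vials at (60,185) are excluded. I'll take the bar first.

Request:
move_arm --pt "0 0 -3.65 2.1 -1.667 -0.3 5" --pt "0 0 -3.65 2.1 -1.667 -0.3 5" --pt "0 0 -3.65 2.1 -1.667 -0.3 5" --pt "0 0 -3.65 2.1 -1.667 -0.3 5" --pt "0 0 -3.65 2.1 -1.667 -0.3 5" --pt "0 0 -3.65 2.1 -1.667 -0.3 5" --pt "0 0 -3.65 2.1 -1.667 -0.3 5" --pt "0 0 -3.65 2.1 -1.667 -0.3 5" --pt "0 0 -3.65 2.1 -1.667 -0.3 5" --pt "0 0 -3.65 2.1 -1.667 -0.3 5" --pt "0 0 -3.65 2.1 -1.667 -0.3 5" --pt "0 0 -3.65 2.1 -1.667 -0.3 5" --pt "0 0 -3.65 2.1 -1.667 -0.3 5" --pt "0 0 -3.65 2.1 -1.667 -0.3 5" --pt "0 0 -3.65 2.1 -1.667 -0.3 5" --pt "0 0 -3.65 2.1 -1.667 -0.3 5" --pt "0 0 -3.65 2.1 -1.667 -0.3 5" --pt "0 0 -3.65 2.1 -1.667 -0.3 5" --pt "0 0 0 0 0 0 5" --pt "0 0 0 0 0 0 5" --newtons 40

```text
t: 2.6
tcp_pos: [0.5078, 0.2088, 0.177]
eef_rot: [[-0.173, 0.985, -0.001], [0.985, 0.173, 0.0], [0.0, -0.001, -1.0]]
force: [-1.0, -0.2, -0.2]
width: 0.586
```

Request:
move_arm --pt "0 0 0 0.07 -0.05 -2 5" --pt "0 0 0 0 0 -2 5" --pt "0 0 0 0 0 -2 5" --pt "0 0 0 0 0 -2 5" --pt "0 0 0 0 0 -1.5 5" --pt "0 0 0 0 0 -1.2 5" --pt "0 0 0 0 0 -0.6 5" --pt "0 0 0 0 0 -0.3 5" --pt "0 0 0 0 0 0 5" --pt "0 0 0 0 0 0 0" --pt "0 0 0 0 0 0 0" --pt "0 0 0 0 0 0 0" --pt "0 0 0 0 0 0 0" --pt "0 0 0 0 0 0 0" --pt "0 0 0 0 0 0 0" --pt "0 0 0 0 0 0 0"

```text
t: 4.6
tcp_pos: [0.5093, 0.2081, 0.0618]
eef_rot: [[-0.172, 0.985, 0.001], [0.985, 0.172, 0.0], [0.0, 0.001, -1.0]]
force: [-0.3, -0.6, 4.7]
width: 0.156
```

Request:
move_arm --pt "0 0 0 0 0 0.5 0" --pt "0 0 0 0 0 1 0" --pt "0 0 0 0 0 1 0" --pt "0 0 0 0 0 1.5 0" --pt "0 0 0 0 0 2 0" --pt "0 0 0 0 0 2 0" --pt "0 0 0 0 0 1 0" --pt "0 0 0 0 0 0 0" --pt "0 0 0 0 0 0 0"

```text
t: 5.72
tcp_pos: [0.5086, 0.2079, 0.1504]
eef_rot: [[-0.172, 0.985, -0.001], [0.985, 0.172, -0.0], [-0.0, -0.001, -1.0]]
force: [-0.6, -0.2, -1.5]
width: 0.156
```

```bash
python3 - <<'E'
from h import *
p,d=grab_frame("side"); q,e=grab_frame("top")
cv2.imwrite("pics/lift.png",np.vstack([p[150:400,150:550],q[130:300,100:500]])[:,:,::-1])
print(bot.sense()["tcp_pos"])
E
```

```text
[0.508564   0.20790402 0.15033283]
```

View pics/lift.png

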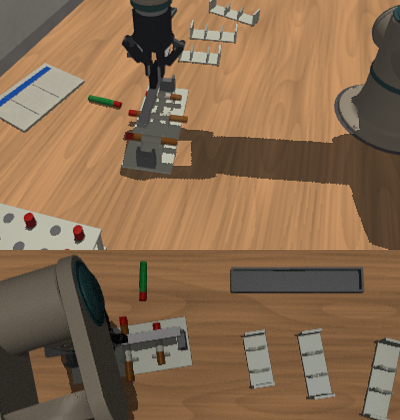

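The lift picture shows the bar held level above the cradle, with all three tubes still in their lanes. Next is the tray.

Request:
move_arm --pt "0 0 -0.6 0.5 -1.2 0 0" --pt "0 0 -0.6 1.0 -2.29 0 0" --pt "0 0 -0.6 1.0 -2.29 0 0" --pt "0 0 -0.6 1.0 -2.29 0 0" --pt "0 0 -0.6 1.0 -2.29 0 0" --pt "0 0 -0.6 1.0 -2.29 0 0" --pt "0 0 -0.6 1.0 -2.29 0 0" --pt "0 0 -0.6 1.0 -2.29 0 0" --pt "0 0 -0.6 1.0 -2.29 0 0" --pt "0 0 -0.6 1.0 -2.29 0 0" --pt "0 0 -0.6 1.0 -2.29 0 0" --pt "0 0 -0.6 1.0 -2.29 0 0" --pt "0 0 -0.6 1.0 -2.29 0 0" --pt "0 0 -0.6 1.0 -2.29 0 0" --pt "0 0 -0.6 1.0 -2.29 0 0" --pt "0 0 -0.6 1.0 -2.29 0 0" --pt "0 0 0 0.45 -1.1 0 0" --pt "0 0 0 0 0 0 0" --pt "0 0 0 0 0 0 0"

```text
t: 8.2
tcp_pos: [0.6684, -0.1577, 0.1513]
eef_rot: [[-0.007, 1.0, -0.0], [1.0, 0.007, 0.0], [0.0, -0.0, -1.0]]
force: [0.6, 0.2, -1.6]
width: 0.158
```

Request:
move_arm --pt "0 0 0 0 0 -1 0" --pt "0 0 0 0 0 -2 0" --pt "0 0 0 0 0 -2 0" --pt "0 0 0 0 0 -2 0" --pt "0 0 0 0 0 -2 0" --pt "0 0 0 0 0 -1.5 0" --pt "0 0 0 0 0 -1 0" --pt "0 0 0 0 0 -0.5 0" --pt "0 0 0 0 0 -0.3 0" --pt "0 0 0 0 0 -0.2 0" --pt "0 0 0 0 0 0 0" --pt "0 0 0 0 0 0 0"

```text
t: 9.7
tcp_pos: [0.6686, -0.1585, 0.0267]
eef_rot: [[-0.006, 1.0, 0.001], [1.0, 0.006, -0.0], [-0.0, 0.001, -1.0]]
force: [0.7, 0.5, -1.6]
width: 0.158
```

Request:
move_arm --pt "0 0 0 0 0 -0.1 0" --pt "0 0 0 0 0 -0.1 0" --pt "0 0 0 0 0 0 0" --pt "0 0 0 0 0 0 5" --pt "0 0 0 0 0 0 5" --pt "0 0 0 0 0 0 5" --pt "0 0 0 0 0 0 5" --pt "0 0 0 0 0 1 4" --pt "0 0 0 0 0 2 4" --pt "0 0 0 0 0 3 4" --pt "0 0 0 0 0 3 4" --pt "0 0 0 0 0 1.5 4" --pt "0 0 0 0 0 0 4"

```text
t: 11.32
tcp_pos: [0.6691, -0.1587, 0.1313]
eef_rot: [[-0.006, 1.0, 0.003], [1.0, 0.006, -0.001], [-0.001, 0.003, -1.0]]
force: [-0.3, -0.6, -0.1]
width: 0.466
```

```bash
python3 - <<'E'
from h import *
p,d=grab_frame("side"); q,e=grab_frame("top")
cv2.imwrite("pics/tray.png",cv2.resize(p[120:330,200:460],None,fx=2.5,fy=2.5)[:,:,::-1])
W=cloud("top",e);z=W[...,2];M=masks(q)
def show(n,b,lo,hi,m=None):
    k=np.zeros(z.shape,bool);k[b[2]:b[3],b[0]:b[1]]=1;k&=(z>lo)&(z<hi)
    if m is not None:k&=m
    P=W[k]; print(n,len(P),*(rect(P) if len(P)>4 else ()))
am=M["amber"]|M["red"]
for i,b in enumerate([(180,208,190,270),(213,240,190,270),(248,272,190,270)]): show(f"lane{i}",b,.028,.045,am)
P=W[(z>.013)&(z<.022)&(abs(W[...,0]-.668)<.018)&(abs(W[...,1]+.158)<.135)]
print("bar side",len(P),*(rect(P) if len(P)>4 else ()),np.median(P[:,2]) if len(P) else 0)
print(bot.sense()["tcp_pos"])
E
```

```text
lane0 205 [494.6 277.1] [113.4  14. ] 10.2
lane1 258 [507.  208.9] [138.9  15.2] 9.9
lane2 152 [518. 140.] [86.8 14.2] 10.0
bar side 268 [667.  -68.8] [77.5 17.7] -89.3 0.015989454126906166
[ 0.6680206  -0.15833812  0.12813372]
```

View pics/tray.png

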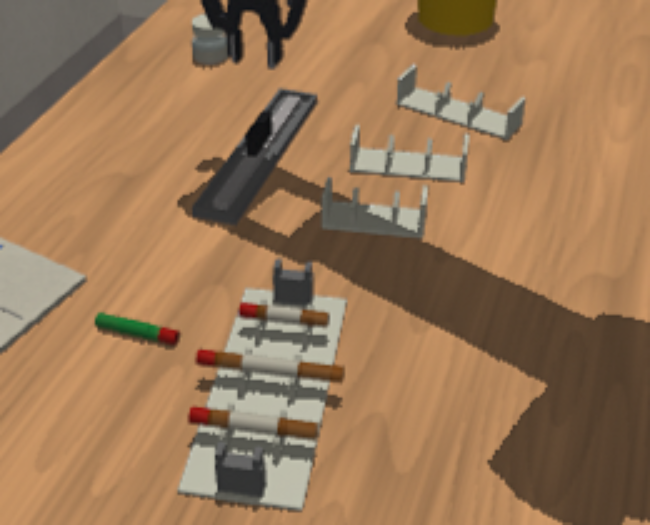

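The bar lies flat in the tray with its grip up (bar top at z = 16 mm), and all the tubes are still in the cradle. I'll do the short tube first.

Request:
move_arm --pt "0 0 -4.46 -0.833 1.66 0 4" --pt "0 0 -4.46 -0.833 1.66 0 4" --pt "0 0 -4.46 -0.833 1.66 0 4" --pt "0 0 -4.46 -0.833 1.66 0 4" --pt "0 0 -4.46 -0.833 1.66 0 4" --pt "0 0 -4.46 -0.833 1.66 0 4" --pt "0 0 -4.46 -0.833 1.66 0 4" --pt "0 0 -4.46 -0.833 1.66 0 4" --pt "0 0 -4.46 -0.833 1.66 0 4" --pt "0 0 -4.46 -0.833 1.66 0 4" --pt "0 0 -4.46 -0.833 1.66 0 4" --pt "0 0 -4.46 -0.833 1.66 0 4" --pt "0 0 -4.46 -0.833 1.66 0 4" --pt "0 0 -4.46 -0.833 1.66 0 4" --pt "0 0 -4.46 -0.833 1.66 0 4" --pt "0 0 -4.46 -0.833 1.66 0 4" --pt "0 0 -4.46 -0.833 1.66 0 4" --pt "0 0 -4.46 -0.833 1.66 0 4" --pt "0 0 0 0 0 0 4" --pt "0 0 0 0 0 0 4" --newtons 25

```text
t: 13.92
tcp_pos: [0.5184, 0.1398, 0.1286]
eef_rot: [[0.984, 0.176, -0.001], [0.176, -0.984, -0.001], [-0.001, 0.0, -1.0]]
force: [0.1, -0.6, 0.4]
width: 0.468
```

Request:
move_arm --pt "0 0 0 0 0 -2 4" --pt "0 0 0 0 0 -2.5 4" --pt "0 0 0 0 0 -2.5 4" --pt "0 0 0 0 0 -2 4" --pt "0 0 0 0 0 -1.3 4" --pt "0 0 0 0 0 -0.8 4" --pt "0 0 0 0 0 -0.4 4" --pt "0 0 0 0 0 0 4" --pt "0 0 0 0 0 0 0" --pt "0 0 0 0 0 0 0" --pt "0 0 0 0 0 0 0" --pt "0 0 0 0 0 0 0" --pt "0 0 0 0 0 0 0"

```text
t: 15.55
tcp_pos: [0.5189, 0.1408, 0.015]
eef_rot: [[0.985, 0.175, 0.001], [0.175, -0.985, 0.001], [0.001, -0.001, -1.0]]
force: [-1.0, 4.2, 5.9]
width: 0.18
```

Request:
move_arm --pt "0 0 0 0 0 1 0" --pt "0 0 0 0 0 2 0" --pt "0 0 0 0 0 2 0" --pt "0 0 0 0 0 2 0" --pt "0 0 0 -0.29 -2.13 0 0" --pt "0 0 0 -0.29 -2.13 0 0" --pt "0 0 0 -0.29 -2.13 0 0" --pt "0 0 0 -0.29 -2.13 0 0" --pt "0 0 0 -0.29 -2.13 0 0" --pt "0 0 0 -0.29 -2.13 0 0" --pt "0 0 0 -0.29 -2.13 0 0" --pt "0 0 0 -0.29 -2.13 0 0" --pt "0 0 0 -0.29 -2.13 0 0" --pt "0 0 0 -0.29 -2.13 0 0" --pt "0 0 0 0 0 0 0" --pt "0 0 0 0 0 0 0"

```text
t: 17.55
tcp_pos: [0.4894, -0.0725, 0.0844]
eef_rot: [[0.985, 0.174, -0.0], [0.174, -0.985, -0.0], [-0.0, 0.0, -1.0]]
force: [0.2, 0.6, 0.2]
width: 0.173
```

Request:
move_arm --pt "0 0 0 0 0 -2 0" --pt "0 0 0 0 0 -2 0" --pt "0 0 0 0 0 -1.5 0" --pt "0 0 0 0 0 -0.8 0" --pt "0 0 0 0 0 -0.4 0" --pt "0 0 0 0 0 -0.2 0" --pt "0 0 0 0 0 0 0" --pt "0 0 0 0 0 0 0" --pt "0 0 0 0 0 0 4" --pt "0 0 0 0 0 0 4" --pt "0 0 0 0 0 0 4" --pt "0 0 0 0 0 1 4" --pt "0 0 0 0 0 2 4" --pt "0 0 0 0 0 3 4" --pt "0 0 0 0 0 3 4" --pt "0 0 0 0 0 0 4"

```text
t: 19.55
tcp_pos: [0.4912, -0.073, 0.1087]
eef_rot: [[0.985, 0.175, 0.006], [0.175, -0.985, -0.001], [0.006, 0.002, -1.0]]
force: [0.1, 0.0, 0.1]
width: 0.474
```

```bash
cat > look.py <<'E'
from h import *
import sys
p,d=grab_frame("side")
cv2.imwrite(f"pics/{sys.argv[1]}.png",cv2.resize(p[120:340,250:470],None,fx=2.5,fy=2.5)[:,:,::-1])
W=cloud("side",d);z=W[...,2];M=masks(p);m=((M["amber"]|M["red"])&(z>.026)&(z<.046)).astype(np.uint8)
for X,Y,n in [(.4897,-.0727,"A"),(.4814,-.1938,"B"),(.4505,-.3362,"C"),(.495,.278,"l0"),(.507,.209,"l1"),(.519,.14,"l2")]:
    k=(m>0)&(np.hypot(W[...,0]-X,W[...,1]-Y)<.085)&(abs(W[...,1]-Y)<.03); P=W[k]
    print(n,len(P),*(rect(P) if len(P)>8 else ()),np.round(np.percentile(P[:,2],95),4) if len(P) else "")
s=bot.sense();print(s["t"],s["tcp_pos"],s["width"])
E
python3 look.py s1
```

```text
A 75 [487.4 -69.6] [88.8 14.2] 9.7 0.0411
B 0 
C 0 
l0 177 [493.6 281. ] [112.5  14.4] 9.9 0.0408
l1 182 [505.3 212.3] [139.3  13.7] 10.4 0.0408
l2 0 
19.6 [ 0.49017771 -0.0728167   0.10664154] 0.4679448291776424
```

View pics/s1.png

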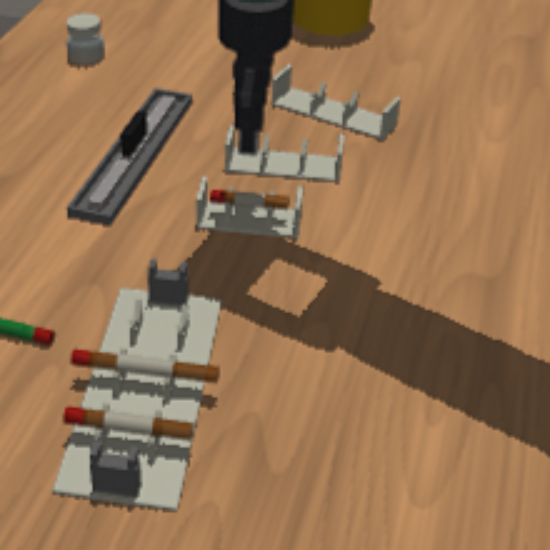

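The short tube lies level in its rest, at (250,200) in the crop, with its axis matching the rest. Next is the medium tube.

Request:
move_arm --pt "0 0 0 0.03 2.5 0 4" --pt "0 0 0 0.03 2.5 0 4" --pt "0 0 0 0.03 2.5 0 4" --pt "0 0 0 0.03 2.5 0 4" --pt "0 0 0 0.03 2.5 0 4" --pt "0 0 0 0.03 2.5 0 4" --pt "0 0 0 0.03 2.5 0 4" --pt "0 0 0 0.03 2.5 0 4" --pt "0 0 0 0.03 2.5 0 4" --pt "0 0 0 0.03 2.5 0 4" --pt "0 0 0 0.03 2.5 0 4" --pt "0 0 0 0.03 2.5 0 4" --pt "0 0 0 0.03 2.5 0 4" --pt "0 0 0 0.03 2.5 0 4" --pt "0 0 0 0 0 0 4" --pt "0 0 0 0 0 0 4"

```text
t: 21.6
tcp_pos: [0.4933, 0.2767, 0.1043]
eef_rot: [[0.985, 0.174, -0.002], [0.174, -0.985, -0.001], [-0.002, 0.001, -1.0]]
force: [-0.3, 0.1, 0.5]
width: 0.468
```

Request:
move_arm --pt "0 0 0 0.1 0.07 -2 4" --pt "0 0 0 0 0 -2.5 4" --pt "0 0 0 0 0 -2 4" --pt "0 0 0 0 0 -1.2 4" --pt "0 0 0 0 0 -0.8 4" --pt "0 0 0 0 0 -0.5 4" --pt "0 0 0 0 0 0 4" --pt "0 0 0 0 0 0 0" --pt "0 0 0 0 0 0 0" --pt "0 0 0 0 0 0 0" --pt "0 0 0 0 0 0 0" --pt "0 0 0 0 0 0 0"

```text
t: 23.1
tcp_pos: [0.4951, 0.2787, 0.016]
eef_rot: [[0.985, 0.175, 0.001], [0.175, -0.985, 0.001], [0.001, -0.001, -1.0]]
force: [0.1, 5.1, 4.3]
width: 0.172
```

Request:
move_arm --pt "0 0 0 0 0 1 0" --pt "0 0 0 0 0 3 0" --pt "0 0 0 0 0 3 0" --pt "0 0 0 -0.08 -2.0 1 0" --pt "0 0 0 -0.08 -3 0 0" --pt "0 0 0 -0.08 -3 0 0" --pt "0 0 0 -0.08 -3 0 0" --pt "0 0 0 -0.08 -3 0 0" --pt "0 0 0 -0.08 -3 0 0" --pt "0 0 0 -0.08 -3 0 0" --pt "0 0 0 -0.08 -3 0 0" --pt "0 0 0 -0.08 -3 0 0" --pt "0 0 0 -0.08 -3 0 0" --pt "0 0 0 -0.08 -3 0 0" --pt "0 0 0 -0.08 -3 0 0" --pt "0 0 0 -0.08 -3 0 0" --pt "0 0 -0.2 -0.08 -3 0 0" --pt "0 0 -0.2 -0.08 -3 0 0" --pt "0 0 0 -0.08 -3.1 0 0" --pt "0 0 0 0 0 0 0"

```text
t: 25.6
tcp_pos: [0.4801, -0.1952, 0.0942]
eef_rot: [[0.986, 0.164, -0.002], [0.164, -0.986, -0.0], [-0.002, -0.0, -1.0]]
force: [0.3, 1.5, -0.4]
width: 0.171
```

Request:
move_arm --pt "0 0 0 0 0 0 0" --pt "0 0 0 0 0 0 0"

```text
t: 25.85
tcp_pos: [0.4816, -0.1923, 0.095]
eef_rot: [[0.986, 0.168, -0.001], [0.168, -0.986, 0.0], [-0.001, -0.0, -1.0]]
force: [0.8, 0.7, 0.2]
width: 0.173
```

Request:
move_arm --pt "0 0 0 0 -0.05 -2 0" --pt "0 0 0 0 0 -2.5 0" --pt "0 0 0 0 0 -1.5 0" --pt "0 0 0 0 0 -1 0" --pt "0 0 0 0 0 -0.5 0" --pt "0 0 0 0 0 -0.3 0" --pt "0 0 0 0 0 -0.15 0" --pt "0 0 0 0 0 0 0" --pt "0 0 0 0 0 0 0" --pt "0 0 0 0 0 0 4" --pt "0 0 0 0 0 0 4" --pt "0 0 0 0 0 0 4" --pt "0 0 0 0 0 1 4" --pt "0 0 0 0 0 2 4" --pt "0 0 0 0 0 3 4" --pt "0 0 0 0 0 3 4" --pt "0 0 0 0 0 0 4" --pt "0 0 0 0 0 0 4"

```text
t: 28.1
tcp_pos: [0.4816, -0.1933, 0.1052]
eef_rot: [[0.986, 0.168, -0.001], [0.168, -0.986, 0.0], [-0.001, -0.0, -1.0]]
force: [-0.4, -0.2, -0.3]
width: 0.47
```

```bash
python3 look.py s2
```

```text
A 83 [487.  -69.4] [89.2 15. ] 10.8 0.0414
B 72 [ 480.4 -189.6] [111.1  16.5] 7.2 0.0415
C 0 
l0 0 
l1 185 [505.2 212.7] [138.9  14.6] 9.8 0.0414
l2 0 
28.15 [ 0.48132651 -0.19316367  0.10467271] 0.4680333221901071
```

Request:
move_arm --pt "0 0 0 0.18 2.0 0 4" --pt "0 0 0.2 0.18 3 0 4" --pt "0 0 0.2 0.18 3 0 4" --pt "0 0 0 0.18 3 0 4" --pt "0 0 0 0.18 3 0 4" --pt "0 0 0 0.18 3 0 4" --pt "0 0 0 0.18 3 0 4" --pt "0 0 0 0.18 3 0 4" --pt "0 0 0 0.18 3 0 4" --pt "0 0 0 0.18 3 0 4" --pt "0 0 0 0.18 3 0 4" --pt "0 0 0 0.18 3 0 4" --pt "0 0 0 0.18 3 0 4" --pt "0 0 0 0.18 2.2 0 4" --pt "0 0 0 0 0 0 4" --pt "0 0 0 0 0 0 4" --pt "0 0 0 0 0 0 4"

```text
t: 30.28
tcp_pos: [0.5069, 0.208, 0.1056]
eef_rot: [[0.985, 0.174, -0.0], [0.174, -0.985, -0.0], [-0.0, 0.0, -1.0]]
force: [-0.1, 0.8, 0.6]
width: 0.468
```

Request:
move_arm --pt "0 0 0 0 0.06 -2 4" --pt "0 0 0 0 0 -2.5 4" --pt "0 0 0 0 0 -2 4" --pt "0 0 0 0 0 -1.3 4" --pt "0 0 0 0 0 -0.8 4" --pt "0 0 0 0 0 -0.5 4" --pt "0 0 0 0 0 0 4" --pt "0 0 0 0 0 0 0" --pt "0 0 0 0 0 0 0" --pt "0 0 0 0 0 0 0" --pt "0 0 0 0 0 0 0" --pt "0 0 0 0 0 0 0" --pt "0 0 0 0 0 1 0" --pt "0 0 0 0 0 2.5 0" --pt "0 0 0 0 0 2.5 0" --pt "0 0 0 0 0 2 0" --pt "0 0 0 0 0 0 0" --pt "0 0 0 0 0 0 0"

```text
t: 32.52
tcp_pos: [0.5066, 0.2086, 0.0938]
eef_rot: [[0.985, 0.174, -0.002], [0.174, -0.985, -0.001], [-0.002, 0.001, -1.0]]
force: [0.2, 0.3, 0.0]
width: 0.177
```

Request:
move_arm --pt "0 0 -1.2 -0.28 -2.0 0 0" --pt "0 0 -1.2 -0.28 -2.8 0 0" --pt "0 0 -1.2 -0.28 -2.8 0 0" --pt "0 0 -1.2 -0.28 -2.8 0 0" --pt "0 0 -1.2 -0.28 -2.8 0 0" --pt "0 0 -1.2 -0.28 -2.8 0 0" --pt "0 0 -1.2 -0.28 -2.8 0 0" --pt "0 0 -1.2 -0.28 -2.8 0 0" --pt "0 0 -1.2 -0.28 -2.8 0 0" --pt "0 0 -1.2 -0.28 -2.8 0 0" --pt "0 0 -1.2 -0.28 -2.8 0 0" --pt "0 0 -1.2 -0.28 -2.8 0 0" --pt "0 0 -1.2 -0.28 -2.8 0 0" --pt "0 0 -1.2 -0.28 -2.8 0 0" --pt "0 0 -1.2 -0.28 -2.8 0 0" --pt "0 0 -1.2 -0.28 -2.8 0 0" --pt "0 0 -1.2 -0.28 -2.8 0 0" --pt "0 0 -1.2 -0.28 -2.8 0 0" --pt "0 0 -1.2 -0.28 -2.8 0 0" --pt "0 0 -1.1 -0.33 -2.1 0 0"

```text
t: 35.02
tcp_pos: [0.4492, -0.3372, 0.094]
eef_rot: [[0.97, -0.242, -0.001], [-0.242, -0.97, 0.001], [-0.002, -0.0, -1.0]]
force: [0.8, 0.2, -0.8]
width: 0.177
```

Request:
move_arm --pt "0 0 0 0 0 0 0" --pt "0 0 0 0 0 0 0" --pt "0 0 0 0 0 0 0"

```text
t: 35.4
tcp_pos: [0.4507, -0.3351, 0.0948]
eef_rot: [[0.971, -0.238, -0.0], [-0.238, -0.971, 0.0], [-0.0, -0.0, -1.0]]
force: [-0.1, 0.2, -0.4]
width: 0.175
```

Request:
move_arm --pt "0 0 0 0 -0.06 -2 0" --pt "0 0 0 0 0 -2.5 0" --pt "0 0 0 0 0 -1.5 0" --pt "0 0 0 0 0 -1 0" --pt "0 0 0 0 0 -0.5 0" --pt "0 0 0 0 0 -0.3 0" --pt "0 0 0 0 0 -0.15 0" --pt "0 0 0 0 0 0 0" --pt "0 0 0 0 0 0 0" --pt "0 0 0 0 0 0 4" --pt "0 0 0 0 0 0 4" --pt "0 0 0 0 0 0 4" --pt "0 0 0 0 0 1 4" --pt "0 0 0 0 0 2 4" --pt "0 0 0 0 0 3 4" --pt "0 0 0 -1 0 4 4" --pt "0 0 0 -2 0 4 4" --pt "0 0 0 -3 0 4 4" --pt "0 0 0 -3 0 2 4" --pt "0 0 0 0 0 0 4"

```text
t: 37.9
tcp_pos: [0.3601, -0.3373, 0.2185]
eef_rot: [[0.971, -0.241, 0.004], [-0.241, -0.971, -0.004], [0.004, 0.003, -1.0]]
force: [-0.1, -0.1, 0.2]
width: 0.463
```

```bash
python3 look.py s3; python3 - <<'E'
from h import *
q,e=grab_frame("top"); cv2.imwrite("pics/top3.png",cv2.resize(q[130:310,310:530],None,fx=3,fy=3)[:,:,::-1])
W=cloud("top",e);z=W[...,2];M=masks(q);m=(M["amber"]|M["red"])&(z>.026)&(z<.046)
for X,Y,n in [(.4897,-.0727,"A"),(.4814,-.1938,"B"),(.4505,-.3362,"C")]:
    P=W[m&(np.hypot(W[...,0]-X,W[...,1]-Y)<.085)&(abs(W[...,1]-Y)<.035)]
    print(n,len(P),*(rect(P) if len(P)>8 else ()))
E
```

```text
A 74 [487.3 -69.8] [88.7 15.1] 10.8 0.041
B 70 [ 480.4 -190.4] [111.8  15.6] 10.4 0.0417
C 91 [ 448.2 -333.8] [140.9  16.6] -14.8 0.0417
l0 0 
l1 0 
l2 0 
37.95 [ 0.36053835 -0.33678629  0.21675679] 0.46482622503806287
A 136 [488.9 -72.4] [86.1 14.3] 9.7
B 177 [ 481.  -193.7] [110.7  13.5] 9.7
C 237 [ 450.5 -335.8] [137.7  15. ] -14.0
```

View pics/s3.png

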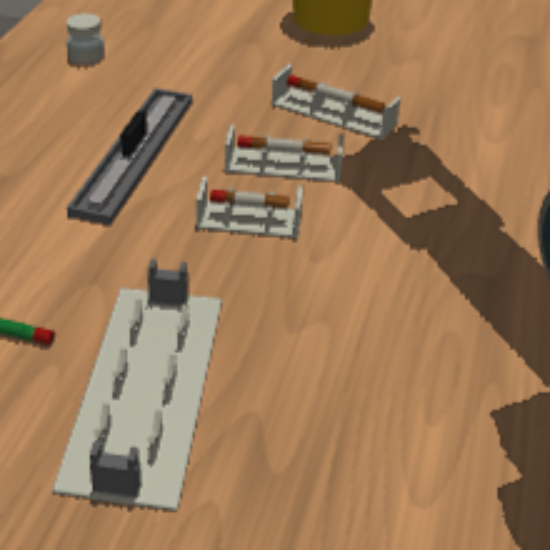

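View pics/top3.png

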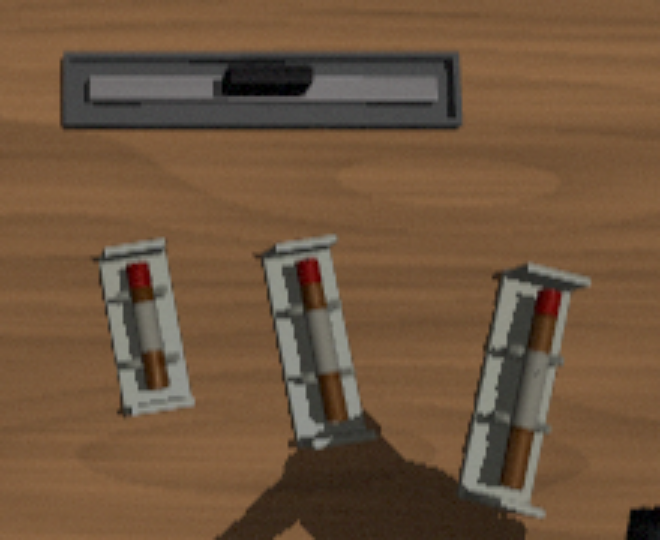

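The bar sits inside the tray at (262,90) in the top crop. The three tubes lie centred between the end walls of their rests, at (147,325), (322,340) and (533,390). The cradle is empty and the gripper is clear, so I'm handing in.

```bash
python3 -c "
from workcell import bot
print(bot.job_done())"
```

```text
the job is handed in; nothing more can be done
None
```

The job is done and was handed in at about 38 s on the robot clock. I lifted the bar out first and laid it flat in its tray, grip up, with all three tubes still in the cradle. I then moved the short, medium and long tubes to their own rests and left the gripper open and clear of everything.

**Last checks:**
- **Position:** in the top view, each tube's centre is within about 1 mm of its rest's centre and its angle within about 1°.
- **Height:** the tube tops measured about 41 mm in the side view, the same as when they sat in the cradle's notches.
- **Disagreement:** the side camera puts everything about 2–4 mm off the top camera in x and y. The shift was the same for the tubes in the cradle, so I take it as a calibration offset.
- **Left alone:** I never moved the arm to the green look-alike tube or the rack vials. No check or force reading failed.

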